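Zero the probe gauge and hold the probe in its guide

TASK

Zero the gauge: press the push button on the console fully down and let it come back up. Then take the probe out of its holder and lower its stem through the hole in the guide stand's plate until the ring on the stem is level with the top of that plate, without the probe ever touching the guide stand. Finish while still gripping the probe there, upright, still and centred in the hole, and leave the small things standing and lying about where they are.

Things in the scene. Friction and masses are not known exactly. Their poses are not given: they have to be found in the camera images.
- console: white gauge console, a fixed box 100 x 110 x 40 mm (x, y, z) with a dark blank screen on its far half (+x) and a round dark grey push button in a black round housing on its near half; origin at the centre of its underside, z up. Console, guide stand and holder stand in any order from left to right, each turned a little
- zero_button_top (a point): centre of the top face of the console's push button (cap 30 mm across, faces up, 62 mm above the bench when released, 10 mm above its housing, which is 46 mm across); the button lies 22 mm to the console's -x side of its centre; it is pressed straight down and a spring brings it back
- zero_button (a joint): travel of the push button in m: 0 released, 0.006 fully down, about 5 N to hold it fully down
- guide: fixed guide stand: grey base 120 x 130 mm (x, y), two columns 96 mm apart along y, aluminium guide plate 76 x 126 mm, 12 mm thick, top 120 mm above the bench, one round hole 26 mm wide through its middle. Below the plate a black sensor fork (top 83 mm above the bench, open to -x, 40 mm between its arms) stands round the line of the hole. Origin at the centre of its underside, z up
- guide_hole (a point): centre of the guide hole, at the level of the plate's top face (120 mm above the bench); the hole runs straight down 12 mm
- holder: fixed probe holder, the smaller stand: grey base 90 x 80 mm (x, y), two columns 52 mm apart along its y, white top plate 54 x 72 mm whose top is 100 mm above the bench, with a 16 mm hole in which the probe hangs. Origin at the centre of its underside, z up
- probe: loose probe 146 mm long, 0.08 to 0.17 kg, upright with its stem in the holder's hole and its flange on the holder's plate (tip 20 mm above the bench). Origin at the stem's tip, z up the stem. From the tip: steel stem 8 mm thick to 80 mm, flange 36 mm wide to 85 mm, black square handle 24 x 24 mm, flats along its x and y, to 144 mm, thin cap. Grip two opposite flats of the handle
- probe_tip (a point): tip of the probe's stem (the probe's origin)
- probe_ring (a point): middle of the dark ring (12 mm in diameter, 3 mm high) round the probe's stem, 45 mm above the tip, on the stem's axis
- dropper_bottle: white dropper bottle with a yellow cap, 26 x 26 x 70 mm, standing among the stands; a bystander to leave alone; origin at the centre of its underside
- dish: small round dish with pink content, 59 mm across, 13 mm high; a bystander to leave alone; origin at the centre of its underside
- conical_tube: lying tube with a conical end and blue cap, 18 x 120 x 18 mm (long along its y); a bystander to leave alone; origin at the centre of its underside
- marker_pen: black marker pen lying flat, 11 x 135 x 14 mm (long along its y); a bystander to leave alone; origin at the centre of its underside

How it is judged:
By the outcome, as a careful person would: the job done as asked, in the order asked, and still so for the second after the job is handed in, while the arm keeps its last pose, push and grip.
It also fails if it takes over 56 s, if anything falls off the work surface, if the arm or the gripper's body presses on something with over 40 N, if the wrist force passes 120 N, or if a joint passes its speed limit or range.

ROBOT

A 6-joint arm with a two-finger parallel gripper is mounted at the origin on a cart in front of the work surface, level with it; the furniture and walls round the work are solid. World frame = base frame: x ahead of the robot, y to its left, z up, the work surface at z = 0. Lengths are in mm, angles in rad, forces in N, time in s.
With the tool pointing down it reaches from about 325 to 900 mm from the base axis. Payload 3.5 kg.
Tool frame: the origin (TCP) lies at the very end of the fingers, on their centre line; the grasp point (between the pads) lies 19 mm behind it; z points along the fingers, y is the line along which they close (so a half turn about z gives the same grasp; the last joint's range is limited). The gripper opens to 85 mm and grips with 20 to 120 N. Pads are 22 mm wide; open, the fingers measure 114 mm over their backs; the gripper's body (76 mm by 85 mm) begins 54 mm behind the grasp point. The pads swing forward as they close: fully open they stand 13 mm farther back than shut.
Start: joints at [-1.444, 0.276, -0.026, 1.268, 0, 1.467], TCP at [142.352, -608.57, 231.313] pointing down, gripper open.
Joint ranges: [-3.12, 3.12], [-0.85, 1.88], [-1.08, 1.24], [-1.95, 2.15], [-1.57, 1.53], [-3.14, 3.14]. Speed limits (rad/s): [2.57, 2.57, 3.14, 3.14, 3.14, 3.14].

INTERFACE

Orientations are given as a unit quaternion [x, y, z, w].
In Python, from station import status, optics, order gives the robot as it stands.
- The arm moves only by the tool apply_moves, never from a script. Its argument "commands" is a list of rows, each an object of numbers: "gripper": the finger opening in mm, from 0 to 85.4; "tx", "ty", "tz": the shift along the tool's x, y, z in units of 50 mm (1.0 is 50 mm); "roll": the turn about the tool's z in units of 6 degrees (1.0 is 6 degrees). A call has 1 to 10 rows; each row is the pose to reach, as a shift and turn from the pose commanded when the call began, along the tool's axes at that moment; what a row does not reach only later rows make up. A row lasts 1/10 s, in which the tool goes at most 50 mm and 8.59 degrees, less where a joint would pass 70% of its speed; a pose out of reach is approached as far as the arm can. A call with a gripper value outside its range is refused whole. The fingers move at their own pace and stop on an object; "force" is the grip in N (left out, the last holds). Time passes only in rows, so rows that repeat a pose let the fingers close. It gives the time, the measured TCP pose, the force, the opening and the grip force at its end, in the units of the state.
- status.observe(): the state, without advancing time (a new reading comes with each control period).
- optics.get_image(name): name is "side" or "top" or "wrist"; returns a dict with "frame" (384x512x3 uint8, red, green, blue), "fx", "fy", "cx", "cy" (pixels), "R" (3x3) and "t" (3): a world point X has camera coordinates R X + t; the wrist camera has in their place "T_tool_cam" (4x4, takes a point from camera to tool coordinates, whose origin is the TCP and whose axes are the flange's). Camera axes: x right, y down, z forward; pixel columns grow to the right and rows downward; lengths in mm; the calibration is good to about 2 mm. A picture is of the moment at which its call begins: read the wrist's pose just before it. There is no depth.
- order.sign_off(): hands the job in; it is judged then, once.
The state is a dict: "time": time; "qpos": joint angles; "joint_velocities": joint speeds; "effort": joint torques, N m; "ee_pos": TCP position; "eef_rot": TCP orientation; "contact_force": force on the tool from outside, world axes, zero at the start; "ft_torque": the same for the moment, N m; "opening": opening from 0.0 (shut) to 1.0 (fully open); "gripper_force": force on a finger pad.
Only numpy, scipy, OpenCV 4.12 (cv2) and the standard library are available. Lean on these libraries where they do the work, as an engineer would, in place of code of your own. Each camera call takes 0.05 s, during which the arm holds its last target. There are 200 camera calls.

## Working session

There is one attempt and no reset: what is moved stays moved. The work goes in short steps, Python scripts to look and compute and a tool call to move; the robot and the scene stay as the last step left them, time stands still between calls to the robot, and variables do not carry over. Pictures are saved under pics/ and viewed, at most 10 in all, crops included, and the job is handed in when it is done.

Besides the shell and the picture viewer there is one more tool, called after "Call:" as a command line: name --argument value ..., lists and objects as JSON in quotes. apply_moves: Moves the arm, as the interface text tells. Its arguments: {"type":"object","properties":{"commands":{"type":"array"},"force":{"type":"number"}},"required":["commands"]}

```bash
mkdir -p pics
cat > h.py <<'E'
import numpy as np, cv2
from station import status, optics, order
def cam(name):
    s=status.observe(); d=optics.get_image(name); K=np.array([[d['fx'],0,d['cx']],[0,d['fy'],d['cy']],[0,0,1]])
    if 'R' in d: R=np.array(d['R']);t=np.array(d['t'])
    else:
        from scipy.spatial.transform import Rotation as Ro
        T=np.eye(4);T[:3,:3]=Ro.from_quat(s['eef_rot']).as_matrix();T[:3,3]=s['ee_pos']
        C=np.linalg.inv(T@np.array(d['T_tool_cam']));R=C[:3,:3];t=C[:3,3]
    return np.array(d['frame']),K,R,t
def ray(px,K,R,t,z):
    px=np.atleast_2d(px).astype(float)
    d=np.c_[px,np.ones(len(px))]@np.linalg.inv(K).T@R
    c=-R.T@t
    return c+d*((z-c[2])/d[:,2])[:,None]
def proj(X,K,R,t):
    p=(np.atleast_2d(X)@R.T+t)@K.T
    return p[:,:2]/p[:,2:]
def save(n,f): cv2.imwrite('pics/'+n,cv2.cvtColor(f,cv2.COLOR_RGB2BGR))
E
python3 - <<'E'
from h import *
o=[]
for n in('top','side'):
    f,K,R,t=cam(n);np.savez(n+'.npz',f=f,K=K,R=R,t=t);print(n,-R.T@t,K[0,0],R[2]);save(n+'0.png',f)
print(status.observe())
E
```

```text
top [ 360.63488889    6.84867568 1254.86131155] 472.90485387768524 [ 0.18542175  0.01838123 -0.9824871 ]
side [ 421.77066617 -739.48800015  519.37261294] 374.92605263338237 [ 0.15662036  0.85281722 -0.4981695 ]
{'time': 0.1, 'qpos': array([-1.44440073e+00,  2.77067738e-01, -2.77845144e-02,  1.26798840e+00,
        9.30257012e-06,  1.46743420e+00]), 'joint_velocities': array([-0.00040441, -0.00155507,  0.00378066,  0.00024104, -0.0001267 ,
       -0.00030383]), 'effort': array([ 3.21210900e-04, -4.46706641e+01,  2.96129090e+01,  8.40725406e-03,
       -2.00422669e-04,  5.83983422e-06]), 'ee_pos': array([ 142.2630951 , -607.85281121,  230.24559394]), 'eef_rot': array([ 9.93408159e-01,  1.14626283e-01, -7.12076850e-06, -1.02215059e-03]), 'contact_force': array([-1.38579126,  0.07127128, -0.6922713 ]), 'ft_torque': array([-0.03210688,  0.02419989, -0.01129505]), 'gripper_force': 0.0, 'opening': 1.000869680249875}
```

View pics/top0.png

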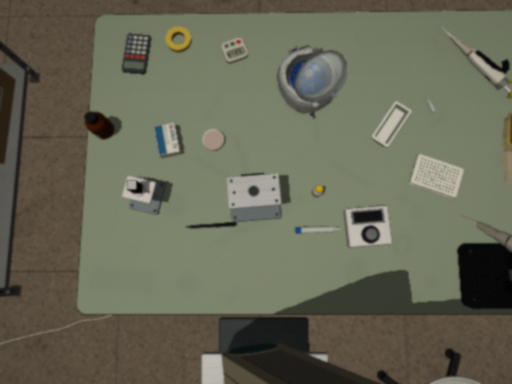

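View pics/side0.png

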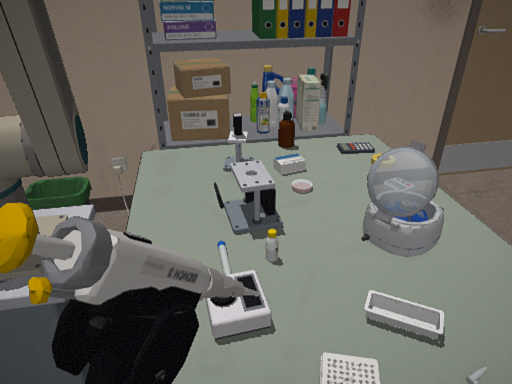

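The top view shows the console at right (button about px 370,234), the guide stand in the middle (hole about 253,190), and the holder with the probe at left (cap about 135,186). The bottle is at (318,190), the tube at (317,230) and the pen at (211,225). The side view confirms this layout.

Run:
```python
from h import *
d=np.load('top.npz');f,K,R,t=[d[k] for k in('f','K','R','t')]
for n,p,z in(('btn',(370.5,234),62),('hole',(253.5,190.5),120),('cap',(134,186),166),('holderplate',(141,191),100),('bottle',(318,190),70),('dish',(213,140),13),('tube ends',(296,230),9),('tube',(340,229),9),('pen',(187,226),7),('pen',(236,223),7)):
    print(n,ray(p,K,R,t,z)[0].round(0))
# white masks: console top & guide plate & holder
g=f.min(2)
for n,(x0,y0,x1,y1),z,th in(('console',(338,198,400,255),40,150),('guide',(220,165,290,210),120,110),('holder',(115,168,170,205),100,150)):
    m=(g[y0:y1,x0:x1]>th).astype(np.uint8);c=max(cv2.findContours(m,0,2)[0],key=cv2.contourArea)
    b=cv2.boxPoints(cv2.minAreaRect(c))+[x0,y0];P=ray(b,K,R,t,z)[:,:2]
    e=np.diff(P,axis=0);print(n,P.mean(0).round(),np.linalg.norm(e,axis=1).round(),np.degrees(np.arctan2(e[:,1],e[:,0])).round(1))
a=cv2.resize(f[150:260,105:405],None,fx=2.66,fy=2.66,interpolation=2);save('top_c.png',a)
```

```text
btn [ 448. -267.   62.]
hole [550.  25. 120.]
cap [554. 305. 166.]
holderplate [553. 305. 100.]
bottle [ 559. -138.   70.]
dish [707. 137.  13.]
tube ends [463. -85.   9.]
tube [ 465. -200.    9.]
pen [474. 203.   7.]
pen [482.  73.   7.]
console [ 468. -238.] [47. 93. 47.] [ -83.6 -176.    96.4]
guide [551.  28.] [132.  82. 131.] [ -85.5 -176.1   94.5]
holder [557. 313.] [52. 72. 51.] [  -9.7 -102.8  169.7]
```

View pics/top_c.png

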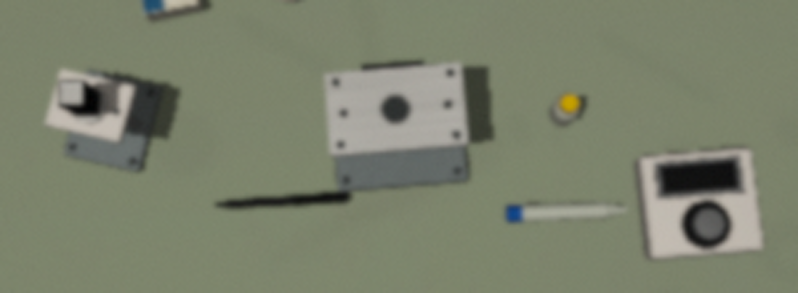

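Call:
apply_moves --commands '[{"tx": 7.5,"ty": -5.24,"tz": 0,"gripper": 0},{"tx": 7.5,"ty": -5.24,"tz": 0,"gripper": 0},{"tx": 7.5,"ty": -5.24,"tz": 0,"gripper": 0},{"tx": 7.5,"ty": -5.24,"tz": 0,"gripper": 0},{"tx": 7.5,"ty": -5.24,"tz": 0,"gripper": 0},{"tx": 7.5,"ty": -5.24,"tz": 0,"gripper": 0},{"tx": 7.5,"ty": -5.24,"tz": 0,"gripper": 0},{"tx": 7.5,"ty": -5.24,"tz": 0,"gripper": 0},{"tx": 7.5,"ty": -5.24,"tz": 0,"gripper": 0},{"tx": 7.5,"ty": -5.24,"tz": 0,"gripper": 0}]' --force 40

```text
invalid input at $.commands[0]: expected keys gripper, tx, ty, tz, roll
```

Call:
apply_moves --commands '[{"tx": 0,"ty": 0,"gripper": 0},{"tx": 0,"ty": 0,"gripper": 0},{"tx": 0,"ty": 0,"gripper": 0}]'

```text
invalid input at $.commands[0]: expected keys gripper, tx, ty, tz, roll
```

Run:
```python
from h import *
f,K,R,t=cam('wrist');np.savez('w1.npz',f=f,K=K,R=R,t=t);print(-R.T@t,R[2]);save('w1.png',f)
print(status.observe()['ee_pos'],proj([[448,-267,62],status.observe()['ee_pos']],K,R,t))
```

```text
[ 222.76443402 -589.83798419  374.26868932] [-0.31137905 -0.07063764 -0.9476568 ]
[ 142.29468036 -607.94077926  230.39170841] [[-159.12837264 -398.42113224]
 [ 252.78308063  258.31607393]]
```

View pics/w1.png

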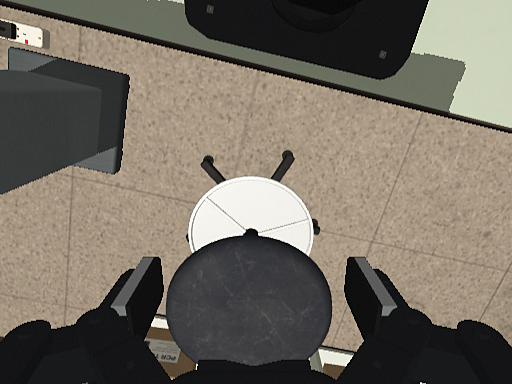

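The wrist view shows only floor, a stool and a black instrument on the table at top. The call was refused because rows need every key, so I'll raise the tool first to clear that instrument.

Call:
apply_moves --commands '[{"tx": 0,"ty": 0,"tz": -1,"roll": 0,"gripper": 0},{"tx": 0,"ty": 0,"tz": -2,"roll": 0,"gripper": 0},{"tx": 0,"ty": 0,"tz": -3,"roll": 0,"gripper": 0},{"tx": 0,"ty": -1,"tz": -3,"roll": 0,"gripper": 0},{"tx": 0.5,"ty": -2,"tz": -3,"roll": 0,"gripper": 0},{"tx": 1,"ty": -3,"tz": -3,"roll": 0,"gripper": 0},{"tx": 1.5,"ty": -4,"tz": -3,"roll": 0,"gripper": 0},{"tx": 2.5,"ty": -4.6,"tz": -3,"roll": 0,"gripper": 0},{"tx": 3.5,"ty": -5.2,"tz": -3,"roll": 0,"gripper": 0},{"tx": 4.5,"ty": -5.24,"tz": -3,"roll": 0,"gripper": 0}]' --force 40

```text
time: 1.15
ee_pos: [275.6, -313.1, 381.7]
eef_rot: [0.994, 0.114, 0.0, 0.0]
contact_force: [1.3, -1.5, -0.3]
opening: 0.003
gripper_force: 0.0
```

Call:
apply_moves --commands '[{"tx": 1,"ty": 0,"tz": 0,"roll": 0,"gripper": 0},{"tx": 2,"ty": 0,"tz": 0.7,"roll": 0,"gripper": 0},{"tx": 3,"ty": 0,"tz": 1.5,"roll": 0,"gripper": 0},{"tx": 3,"ty": 0,"tz": 2.5,"roll": 0,"gripper": 0},{"tx": 3,"ty": 0,"tz": 3.5,"roll": 0,"gripper": 0},{"tx": 3,"ty": 0,"tz": 4,"roll": 0,"gripper": 0},{"tx": 3,"ty": 0,"tz": 4,"roll": 0,"gripper": 0},{"tx": 3,"ty": 0,"tz": 4,"roll": 0,"gripper": 0},{"tx": 3,"ty": 0,"tz": 4,"roll": 0,"gripper": 0}]'

```text
time: 2.05
ee_pos: [423.4, -283.1, 184.3]
eef_rot: [0.993, 0.114, 0.002, 0.002]
contact_force: [-0.5, 0.1, 1.3]
opening: 0.0
gripper_force: 0.0
```

Run:
```python
from h import *
f,K,R,t=cam('wrist');np.savez('w1.npz',f=f,K=K,R=R,t=t);save('w2.png',f)
print(status.observe()['ee_pos'],proj([[448,-267,62],status.observe()['ee_pos']],K,R,t))
```

```text
[ 423.59737326 -283.34703053  184.62286722] [[240.47606431 156.35994881]
 [253.1424794  258.26248885]]
```

View pics/w2.png

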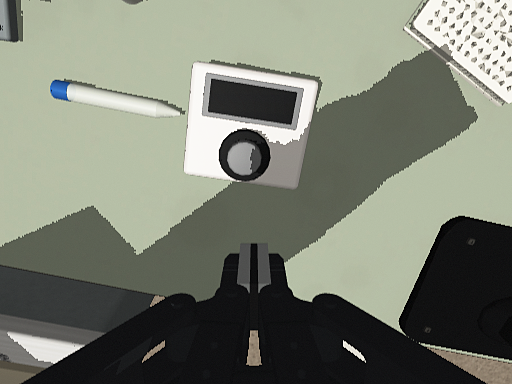

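The wrist view shows the cap centred at about (243,157) in its housing, within 3 px of my prediction of (240,156). The closed fingertips are at (253,258).

```bash
cat >> h.py <<'E'
def delta(X):
    "shift in move units from the measured pose"
    from scipy.spatial.transform import Rotation as Ro
    s=status.observe();return (Ro.from_quat(s['eef_rot']).as_matrix().T@(np.array(X)-s['ee_pos'])/50).round(3)
E
python3 - <<'E'
from h import *
d=np.load('w1.npz');f,K,R,t=[d[k] for k in('f','K','R','t')]
m=((f.max(2)<45)).astype(np.uint8);m[:120]=0;m[190:]=0;m[:,:215]=0;m[:,275:]=0
c=max(cv2.findContours(m,0,2)[0],key=cv2.contourArea);e=cv2.minEnclosingCircle(cv2.convexHull(c));print(e)
H=ray(e[0],K,R,t,52)[0];print('housing',H,'cap',ray((243,157),K,R,t,62)[0])
print(ray(np.array([[e[0][0]-e[1],e[0][1]],[e[0][0]+e[1],e[0][1]]]),K,R,t,52))
print(delta([H[0],H[1],80]))
E
```

```text
((244.17115783691406, 154.699462890625), 25.854780197143555)
housing [ 448.0978166  -269.93457042   52.        ] cap [ 447.94788484 -269.19799825   62.        ]
[[ 442.96684854 -247.88328111   52.        ]
 [ 453.23199083 -291.99963882   52.        ]]
[ 0.531 -0.16   2.094]
```

Call:
apply_moves --commands '[{"tx": 0.53,"ty": -0.17,"tz": 0,"roll": 0,"gripper": 0},{"tx": 0.53,"ty": -0.17,"tz": 1,"roll": 0,"gripper": 0},{"tx": 0.53,"ty": -0.17,"tz": 2,"roll": 0,"gripper": 0},{"tx": 0.53,"ty": -0.17,"tz": 2,"roll": 0,"gripper": 0},{"tx": 0.53,"ty": -0.17,"tz": 2,"roll": 0,"gripper": 0},{"tx": 0.53,"ty": -0.17,"tz": 2,"roll": 0,"gripper": 0}]'

```text
time: 2.7
ee_pos: [448.2, -269.4, 84.9]
eef_rot: [0.993, 0.114, 0.002, 0.002]
contact_force: [0.4, 0.3, 0.7]
opening: 0.001
gripper_force: 0.0
```

Run:
```python
from h import *
print(status.observe()['ee_pos'],delta([448,-269,55]))
```

```text
[ 448.15180768 -269.35815488   84.89775903] [-0.004 -0.011  0.598]
```

Call:
apply_moves --commands '[{"tx": 0,"ty": 0,"tz": 0.3,"roll": 0,"gripper": 0},{"tx": 0,"ty": 0,"tz": 0.45,"roll": 0,"gripper": 0},{"tx": 0,"ty": 0,"tz": 0.52,"roll": 0,"gripper": 0},{"tx": 0,"ty": 0,"tz": 0.57,"roll": 0,"gripper": 0},{"tx": 0,"ty": 0,"tz": 0.6,"roll": 0,"gripper": 0},{"tx": 0,"ty": 0,"tz": 0.6,"roll": 0,"gripper": 0},{"tx": 0,"ty": 0,"tz": 0.6,"roll": 0,"gripper": 0}]'

```text
time: 3.4
ee_pos: [447.6, -268.8, 55.7]
eef_rot: [0.993, 0.115, 0.002, 0.002]
contact_force: [-3.4, 2.8, 21.4]
opening: -0.001
gripper_force: 10.6
```

The button bottomed out at 55.7 with 21 N. Next I lift off and travel to the holder.

Call:
apply_moves --commands '[{"tx": 0,"ty": 0,"tz": -0.5,"roll": 0,"gripper": 0},{"tx": 0,"ty": 0,"tz": -1.4,"roll": 0,"gripper": 0},{"tx": 0,"ty": 0,"tz": -2.4,"roll": 0,"gripper": 20},{"tx": 0,"ty": 0,"tz": -3.4,"roll": 0,"gripper": 40},{"tx": 0.2,"ty": -0.8,"tz": -3.7,"roll": 1,"gripper": 60},{"tx": 0.4,"ty": -1.6,"tz": -3.7,"roll": 2,"gripper": 80},{"tx": 0.7,"ty": -2.4,"tz": -3.7,"roll": 3,"gripper": 80},{"tx": 1.0,"ty": -3.3,"tz": -3.7,"roll": 4,"gripper": 80},{"tx": 1.2,"ty": -4.2,"tz": -3.7,"roll": 4,"gripper": 80},{"tx": 1.5,"ty": -5.1,"tz": -3.7,"roll": 4,"gripper": 80}]'

```text
time: 4.4
ee_pos: [457.9, -10.7, 237.0]
eef_rot: [0.996, -0.085, 0.0, -0.005]
contact_force: [0.2, -0.1, -0.8]
opening: 0.935
gripper_force: 0.0
```

Run:
```python
from h import *
f,K,R,t=cam('top');c=f[205:260,335:400];save('btn.png',c)
s=status.observe();print(s['ee_pos'],s['eef_rot'],delta([480,300,240]))
```

```text
[457.8214085   -7.02359146 236.98384201] [ 9.96661539e-01 -8.13536349e-02  3.74400252e-04 -6.87186948e-03] [-0.558 -6.131  0.024]
```

Call:
apply_moves --commands '[{"tx": 0,"ty": -0.9,"tz": 0,"roll": 0,"gripper": 85},{"tx": -0.2,"ty": -1.8,"tz": 0,"roll": 0,"gripper": 85},{"tx": -0.3,"ty": -2.7,"tz": 0,"roll": 0,"gripper": 85},{"tx": -0.4,"ty": -3.6,"tz": 0,"roll": 0,"gripper": 85},{"tx": -0.5,"ty": -4.5,"tz": 0,"roll": 0,"gripper": 85},{"tx": -0.5,"ty": -5.4,"tz": 0,"roll": 0,"gripper": 85},{"tx": -0.5,"ty": -6,"tz": 0,"roll": 0,"gripper": 85},{"tx": -0.5,"ty": -6,"tz": 0,"roll": 0,"gripper": 85},{"tx": -0.5,"ty": -6,"tz": 0,"roll": 0,"gripper": 85},{"tx": -0.5,"ty": -6,"tz": 0,"roll": 0,"gripper": 85}]'

```text
time: 5.45
ee_pos: [456.2, 27.3, 238.6]
eef_rot: [0.998, -0.056, 0.001, -0.024]
contact_force: [-1.0, -0.5, -0.3]
opening: 0.99
gripper_force: 0.0
```

Run:
```python
from h import *
f,K,R,t=cam('wrist');np.savez('w3.npz',f=f,K=K,R=R,t=t);save('w3.png',f)
s=status.observe();print(s['ee_pos'],s['eef_rot'],proj([[554,305,166],[554,305,100]],K,R,t))
```

```text
[456.20913685  27.36967676 238.60433505] [ 9.98177162e-01 -5.55404331e-02  6.87573904e-04 -2.36038377e-02] [[-151.87518209  111.94506994]
 [ -59.74753348  106.4918679 ]]
```

View pics/w3.png

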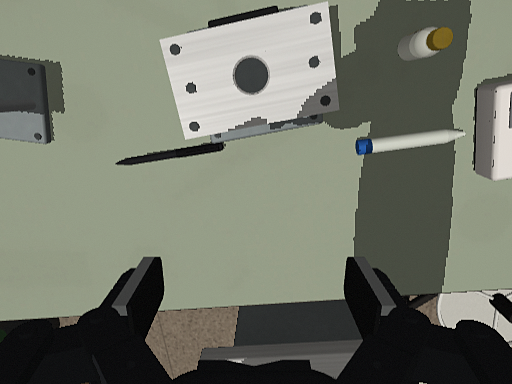

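The arm stalled at y=27 and the tool tilted a little. The view does show the guide hole clearly at about (251,75). I'll check the joints.

Run:
```python
from h import *
s=status.observe();print(s['qpos'].round(3),s['ee_pos'],s['contact_force'])
d=np.load('w3.npz');f,K,R,t=[d[k] for k in('f','K','R','t')]
m=(f.max(2)<110).astype(np.uint8)
for c in cv2.findContours(m[45:110,215:290],0,2,offset=(215,45))[0]:
    if cv2.contourArea(c)>500:
        e=cv2.fitEllipse(c);print(e,ray(e[0],K,R,t,120))
```

```text
[-0.112 -0.031 -0.363  1.24   0.047  3.141] [456.20913685  27.36967676 238.60433505] [ 0.36267462 -0.47401072  0.62410137]
((250.7513885498047, 74.98703002929688), (32.992462158203125, 35.07912826538086), 3.0873448848724365) [[548.08345221  24.58364407 120.        ]]
```

Joint 6 hit its limit, so I need a yaw a quarter turn away (about 79°), with the fingers closing along the holder's x. I'll roll back and see whether the tilt clears.

Call:
apply_moves --commands '[{"tx": 0,"ty": 0,"tz": 0,"roll": -1.4,"gripper": 85},{"tx": 0,"ty": 0,"tz": 0,"roll": -2.8,"gripper": 85},{"tx": 0,"ty": 0,"tz": 0,"roll": -4.2,"gripper": 85},{"tx": 0,"ty": 0,"tz": 0,"roll": -5.6,"gripper": 85},{"tx": 0,"ty": 0,"tz": 0,"roll": -7,"gripper": 85},{"tx": 0,"ty": 0,"tz": 0,"roll": -8.4,"gripper": 85},{"tx": 0,"ty": 0,"tz": 0,"roll": -9.8,"gripper": 85},{"tx": 0,"ty": 0,"tz": 0,"roll": -11.2,"gripper": 85},{"tx": 0,"ty": 0,"tz": 0,"roll": -12.6,"gripper": 85},{"tx": 0,"ty": 0,"tz": 0,"roll": -14,"gripper": 85}]'

```text
time: 6.5
ee_pos: [456.1, 27.5, 238.6]
eef_rot: [0.777, 0.629, 0.016, -0.017]
contact_force: [0.8, 0.3, 0.0]
opening: 0.992
gripper_force: 0.0
```

```bash
cat >> h.py <<'E'
def rep():
    from scipy.spatial.transform import Rotation as Ro
    s=status.observe();M=Ro.from_quat(s['eef_rot']).as_matrix()
    print('t',s['time'],'q',s['qpos'].round(3),'p',s['ee_pos'].round(1),'yaw',np.degrees(np.arctan2(M[1,0],M[0,0])).round(2),'tilt z',M[:,2].round(4),'open',s['opening'],'F',s['contact_force'].round(1))
E
python3 - <<'E'
from h import *
rep();print(delta([540,240,240]))
E
```

```text
t 6.5 q [-0.112 -0.032 -0.363  1.24   0.047  1.668] p [456.1  27.5 238.6] yaw 77.98 tilt z [ 0.0039  0.047  -0.9989] open 0.9920377405771423 F [0.8 0.3 0. ]
[4.503 0.756 0.178]
```

The tilt stayed at 2.7°, but with this yaw it is almost purely about the closing axis, so flat pads will still hold the upright probe upright. I'll continue to the probe.

Call:
apply_moves --commands '[{"tx": 0.9,"ty": 0.2,"tz": 0,"roll": 0,"gripper": 85},{"tx": 1.8,"ty": 0.4,"tz": 0.1,"roll": 0,"gripper": 85},{"tx": 2.7,"ty": 0.6,"tz": 0.1,"roll": 0,"gripper": 85},{"tx": 3.6,"ty": 0.76,"tz": 0.1,"roll": 0,"gripper": 85},{"tx": 4.5,"ty": 0.76,"tz": 0.15,"roll": 0,"gripper": 85},{"tx": 4.5,"ty": 0.76,"tz": 0.15,"roll": 0,"gripper": 85},{"tx": 4.5,"ty": 0.76,"tz": 0.15,"roll": 0,"gripper": 85},{"tx": 4.5,"ty": 0.76,"tz": 0.15,"roll": 0,"gripper": 85}]'

```text
time: 7.3
ee_pos: [540.9, 238.5, 241.1]
eef_rot: [0.779, 0.627, 0.016, -0.017]
contact_force: [0.7, -0.2, 0.6]
opening: 0.993
gripper_force: 0.0
```

Run:
```python
from h import *
rep();f,K,R,t=cam('wrist');np.savez('w4.npz',f=f,K=K,R=R,t=t);save('w4.png',f)
print(proj([[554,305,166],[554,305,100]],K,R,t))
```

```text
t 7.3 q [ 0.284  0.198 -0.106  1.251  0.044  2.072] p [540.9 238.5 241.1] yaw 77.61 tilt z [ 0.0031  0.0464 -0.9989] open 0.9927031742809245 F [ 0.7 -0.2  0.6]
[[251.37432508 115.10077858]
 [252.4389254  112.52844215]]
```

View pics/w4.png

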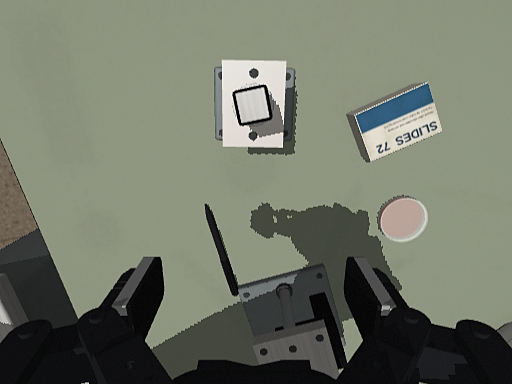

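The view shows the cap as a light square with a dark rim, centred near (252,105). It is turned several degrees relative to the holder plate. Measuring.

Run:
```python
from h import *
d=np.load('w4.npz');f,K,R,t=[d[k] for k in('f','K','R','t')]
g=f.min(2);m=(g[86:126,234:272]>125).astype(np.uint8)
n,l,st,ce=cv2.connectedComponentsWithStats(m,connectivity=4)
k=l[105-86,252-234];m=(l==k).astype(np.uint8)
c=cv2.findContours(m,0,2,offset=(234,86))[0][0]
r=cv2.minAreaRect(c);print(r)
P=ray(cv2.boxPoints(r),K,R,t,166);e=np.diff(P[:,:2],axis=0)
print(P.mean(0),np.linalg.norm(e,axis=1),np.degrees(np.arctan2(e[:,1],e[:,0])))
rep()
```

```text
((252.0192108154297, 104.59614562988281), (30.594112396240234, 29.221302032470703), 78.69007110595703)
[555.87434318 311.46813288 166.        ] [19.35630154 19.73973433 19.83947601] [ -1.6430805  -90.00505382 178.67014443]
t 7.35 q [ 0.284  0.198 -0.106  1.251  0.044  2.072] p [541.  238.2 241.3] yaw 77.57 tilt z [ 0.0034  0.0465 -0.9989] open 0.9959622463260065 F [-1.   0.  -0.1]
```

Run:
```python
from h import *
print(delta([556,311.5,205]),delta([556,311.5,118]))
```

```text
[ 1.462 -0.018  0.794] [ 1.382 -0.006  2.532]
```

Call:
apply_moves --commands '[{"tx": 0.7,"ty": 0,"tz": 0.2,"roll": -1,"gripper": 85},{"tx": 1.46,"ty": -0.02,"tz": 0.4,"roll": -1.9,"gripper": 85},{"tx": 1.46,"ty": -0.02,"tz": 0.4,"roll": -1.9,"gripper": 85},{"tx": 1.46,"ty": -0.02,"tz": 0.8,"roll": -1.9,"gripper": 85},{"tx": 1.46,"ty": -0.02,"tz": 0.8,"roll": -1.9,"gripper": 85},{"tx": 1.46,"ty": -0.02,"tz": 0.8,"roll": -1.9,"gripper": 85},{"tx": 1.46,"ty": -0.02,"tz": 0.8,"roll": -1.9,"gripper": 85}]'

```text
time: 8.05
ee_pos: [556.6, 311.7, 205.9]
eef_rot: [0.713, 0.7, 0.018, -0.015]
contact_force: [-0.3, -0.1, 0.2]
opening: 0.996
gripper_force: 0.0
```

Run:
```python
from h import *
rep();f,K,R,t=cam('wrist');np.savez('w5.npz',f=f,K=K,R=R,t=t);save('w5.png',f)
print(proj([[556,311.5,166]],K,R,t),delta([556,311.5,118]))
s=cam('side');save('s5.png',s[0]);np.savez('s5.npz',f=s[0],K=s[1],R=s[2],t=s[3])
```

```text
t 8.05 q [ 0.39   0.295 -0.057  1.196  0.042  1.979] p [556.6 311.7 205.9] yaw 88.97 tilt z [ 0.0051  0.0474 -0.9989] open 0.9955377783710356 F [-0.3 -0.1  0.2]
[[251.58602821 228.17775963]] [-0.093 -0.024  1.76 ]
```

View pics/w5.png

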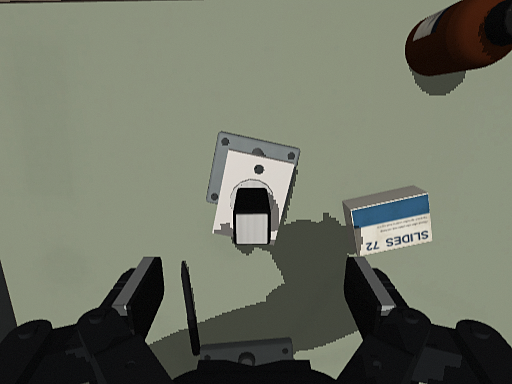

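The cap sits at (252,228), exactly as predicted, with its flats square to the fingers. I'll descend and grip.

Call:
apply_moves --commands '[{"tx": -0.03,"ty": -0.01,"tz": 0.6,"roll": 0,"gripper": 85},{"tx": -0.06,"ty": -0.02,"tz": 1.2,"roll": 0,"gripper": 85},{"tx": -0.09,"ty": -0.02,"tz": 1.76,"roll": 0,"gripper": 85},{"tx": -0.09,"ty": -0.02,"tz": 1.76,"roll": 0,"gripper": 85},{"tx": -0.09,"ty": -0.02,"tz": 1.76,"roll": 0,"gripper": 40},{"tx": -0.09,"ty": -0.02,"tz": 1.76,"roll": 0,"gripper": 30},{"tx": -0.09,"ty": -0.02,"tz": 1.76,"roll": 0,"gripper": 24},{"tx": -0.09,"ty": -0.02,"tz": 1.76,"roll": 0,"gripper": 10},{"tx": -0.09,"ty": -0.02,"tz": 1.76,"roll": 0,"gripper": 10},{"tx": -0.09,"ty": -0.02,"tz": 1.76,"roll": 0,"gripper": 10}]' --force 60

```text
time: 9.15
ee_pos: [556.6, 312.7, 118.5]
eef_rot: [0.713, 0.701, 0.019, -0.015]
contact_force: [0.4, -0.5, 5.6]
opening: 0.276
gripper_force: 59.6
```

Call:
apply_moves --commands '[{"tx": 0,"ty": 0,"tz": 0,"roll": 0,"gripper": 10},{"tx": 0,"ty": 0,"tz": 0,"roll": 0,"gripper": 10},{"tx": 0,"ty": 0,"tz": 0,"roll": 0,"gripper": 10}]'

```text
time: 9.45
ee_pos: [556.5, 312.7, 118.5]
eef_rot: [0.713, 0.701, 0.019, -0.015]
contact_force: [0.1, -0.7, 6.1]
opening: 0.274
gripper_force: 59.6
```

Run:
```python
from h import *
rep();p=status.observe()['ee_pos'];print(status.observe()['gripper_force'],delta(p+[0,0,150]))
```

```text
t 9.45 q [ 0.391  0.358 -0.164  1.025  0.042  1.979] p [556.5 312.7 118.5] yaw 89.05 tilt z [ 0.0065  0.0482 -0.9988] open 0.27378141148652574 F [ 0.1 -0.7  6.1]
59.58545923233032 [ 0.145  0.017 -2.996]
```

Call:
apply_moves --commands '[{"tx": 0.01,"ty": 0,"tz": -0.2,"roll": 0,"gripper": 10},{"tx": 0.03,"ty": 0,"tz": -0.5,"roll": 0,"gripper": 10},{"tx": 0.04,"ty": 0,"tz": -0.9,"roll": 0,"gripper": 10},{"tx": 0.065,"ty": 0.01,"tz": -1.3,"roll": 0,"gripper": 10},{"tx": 0.085,"ty": 0.01,"tz": -1.7,"roll": 0,"gripper": 10},{"tx": 0.1,"ty": 0.01,"tz": -2.1,"roll": 0,"gripper": 10},{"tx": 0.125,"ty": 0.015,"tz": -2.6,"roll": 0,"gripper": 10},{"tx": 0.145,"ty": 0.017,"tz": -3,"roll": 0,"gripper": 10},{"tx": 0.145,"ty": 0.017,"tz": -3,"roll": 0,"gripper": 10},{"tx": 0.145,"ty": 0.017,"tz": -3,"roll": 0,"gripper": 10}]'

```text
time: 10.45
ee_pos: [555.9, 312.4, 267.4]
eef_rot: [0.713, 0.701, 0.018, -0.015]
contact_force: [0.3, 0.0, -1.0]
opening: 0.275
gripper_force: 58.9
```

Run:
```python
from h import *
rep();print(delta([548,70,269]))
s=cam('side');save('s6.png',s[0]);np.savez('s6.npz',f=s[0],K=s[1],R=s[2],t=s[3]);T=cam('top');np.savez('t6.npz',f=T[0],K=T[1],R=T[2],t=T[3])
p=status.observe()['ee_pos']
print(proj([p,p-[0,0,98],p-[0,0,18]],*s[1:]))
w=cam('wrist');save('w6.png',w[0]);print(proj([p,p-[0,0,98]],*w[1:]))
```

```text
t 10.45 q [0.391 0.266 0.034 1.317 0.042 1.979] p [555.9 312.4 267.4] yaw 89.05 tilt z [ 0.0049  0.0474 -0.9989] open 0.2751376757261319 F [ 0.3  0.  -1. ]
[-4.844 -0.078 -0.262]
[[235.98117242  79.52667163]
 [237.04934922 113.59734256]
 [236.18479322  86.02138036]]
[[252.57284487 257.04858827]
 [252.92704672 200.8256199 ]]
```

The probe is held and lifted. Next I carry it over the guide at clear height.

Call:
apply_moves --commands '[{"tx": -0.5,"ty": 0,"tz": 0,"roll": 0,"gripper": 10},{"tx": -1.2,"ty": 0,"tz": -0.05,"roll": 0,"gripper": 10},{"tx": -2,"ty": 0,"tz": -0.1,"roll": 0,"gripper": 10},{"tx": -2.8,"ty": -0.04,"tz": -0.15,"roll": 0,"gripper": 10},{"tx": -3.6,"ty": -0.06,"tz": -0.2,"roll": 0,"gripper": 10},{"tx": -4.4,"ty": -0.07,"tz": -0.2,"roll": 0,"gripper": 10},{"tx": -5.2,"ty": -0.08,"tz": -0.22,"roll": 0,"gripper": 10},{"tx": -5.75,"ty": -0.08,"tz": -0.25,"roll": 0,"gripper": 10},{"tx": -5.75,"ty": -0.08,"tz": -0.25,"roll": 0,"gripper": 10},{"tx": -5.75,"ty": -0.08,"tz": -0.25,"roll": 0,"gripper": 10}]'

```text
time: 11.6
ee_pos: [546.3, 24.4, 264.7]
eef_rot: [0.713, 0.7, 0.017, -0.016]
contact_force: [-0.6, -0.5, -1.6]
opening: 0.271
gripper_force: 58.9
```

Run:
```python
from h import *
rep();p=status.observe()['ee_pos']
w=cam('wrist');save('w7.png',w[0]);print(proj([p,p-[0,0,98],[548,24.6,120]],*w[1:]));np.savez('w7.npz',f=w[0],K=w[1],R=w[2],t=w[3])
```

```text
t 11.6 q [-0.099  0.121 -0.148  1.305  0.048  1.49 ] p [546.3  24.4 264.7] yaw 88.96 tilt z [ 0.0019  0.0479 -0.9989] open 0.2711494252914468 F [-0.6 -0.5 -1.6]
[[252.57118293 257.05395003]
 [252.89156157 201.05049367]
 [254.74357671 186.47481861]]
```

View pics/w7.png

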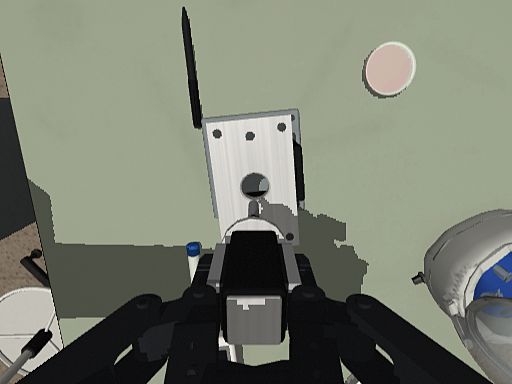

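The hole is at about (255,186) and the steel stem end at about (254,202), just in front of the flange. Both are within 1 px of prediction. Now a numeric measurement.

Run:
```python
from h import *
d=np.load('w7.npz');f,K,R,t=[d[k] for k in('f','K','R','t')]
g=cv2.cvtColor(f,cv2.COLOR_RGB2GRAY)
for r in list(range(170,208,2)): print(r,*g[r,236:276:1])
print((-R.T@t).round(1),K[0,0])
```

```text
170 207 204 210 208 207 202 207 209 211 209 212 211 206 201 205 205 204 203 206 210 205 206 207 209 205 204 209 209 206 205 203 204 206 210 215 215 211 207 209 209
172 208 203 207 208 205 204 203 209 211 212 212 215 213 199 198 193 173 153 153 175 173 188 196 195 208 211 211 208 208 203 202 205 206 209 216 214 212 207 207 208
174 208 203 206 209 206 203 205 210 213 220 208 139 145 100 88 78 69 59 57 56 53 66 61 95 113 107 168 202 208 208 204 206 205 206 213 215 213 206 206 208
176 209 205 205 208 207 205 207 210 194 139 91 82 58 62 61 62 64 64 64 62 65 63 62 62 61 59 68 99 131 169 198 208 206 204 212 215 213 208 206 210
178 209 206 202 210 210 211 177 131 99 54 58 61 64 63 63 65 66 65 64 65 66 65 63 66 63 58 51 98 92 112 143 164 210 206 210 215 213 208 206 209
180 210 205 202 207 214 181 125 78 55 62 62 64 64 65 66 62 65 67 65 65 66 64 64 61 53 115 145 137 136 132 129 146 167 210 212 215 213 208 205 209
182 210 205 202 213 182 140 64 58 63 63 64 63 65 66 66 65 64 66 67 63 65 63 62 53 152 144 139 134 133 134 132 126 155 173 212 216 211 211 204 206
184 208 206 204 215 147 115 55 65 67 
[... 1049 characters left out ...]
 128 73 82 89 77 218 214 205 199 203 199 203 211 212 211 205
200 211 211 208 204 200 204 205 204 203 204 211 203 192 200 179 145 104 87 84 101 131 175 169 88 89 95 100 102 99 90 78 219 205 203 202 199 208 212 209 205
202 213 210 209 206 201 200 207 203 203 202 209 211 226 117 75 85 87 88 84 78 68 73 140 90 92 98 101 103 104 101 99 88 76 218 212 208 217 220 218 214
204 212 210 208 205 201 199 207 203 203 201 208 218 164 70 82 87 88 88 85 79 73 55 111 225 227 89 100 104 102 104 102 99 95 90 89 87 90 95 91 92
206 212 211 210 207 202 198 204 204 204 202 209 223 138 71 84 91 89 86 85 81 75 60 80 220 217 80 93 101 103 102 102 103 99 100 101 101 102 108 107 105
[548.1  99.2 412.5] 319.2309570697329
```

Run:
```python
from h import *
d=np.load('w7.npz');f,K,R,t=[d[k] for k in('f','K','R','t')]
h=ray((255,185.8),K,R,t,120)[0];e=ray((253.2,199.7),K,R,t,166.2)[0]
print('hole',h,'tip',e-[0,4,0],'edges',ray([(255,172.5),(255,198.5),(239.7,186),(270.3,186)],K,R,t,120)[:,:2])
p=status.observe()['ee_pos'];sh=h[:2]-(e[:2]-[0,4]);print(sh,delta(p+[sh[0],sh[1],-36]))
```

```text
hole [548.25352957  25.25300105 120.        ] tip [546.59002578  21.41610095 166.2       ] edges [[548.47191958  38.05298737]
 [548.0401567   12.74707237]
 [533.79837606  25.32394549]
 [562.7023437   24.79250565]]
[1.6635038 3.8369001] [0.043 0.031 0.723]
```

Call:
apply_moves --commands '[{"tx": 0.06,"ty": 0.03,"tz": 0.2,"roll": 0,"gripper": 10},{"tx": 0.05,"ty": 0.03,"tz": 0.5,"roll": 0,"gripper": 10},{"tx": 0.04,"ty": 0.03,"tz": 0.7,"roll": 0,"gripper": 10},{"tx": 0.04,"ty": 0.03,"tz": 0.7,"roll": 0,"gripper": 10},{"tx": 0.04,"ty": 0.03,"tz": 0.7,"roll": 0,"gripper": 10},{"tx": 0.04,"ty": 0.03,"tz": 0.7,"roll": 0,"gripper": 10}]'

```text
time: 12.25
ee_pos: [549.1, 28.6, 231.6]
eef_rot: [0.713, 0.701, 0.018, -0.015]
contact_force: [-0.5, -0.5, -0.3]
opening: 0.279
gripper_force: 58.9
```

Run:
```python
from h import *
rep();p=status.observe()['ee_pos']
w=cam('wrist');np.savez('w8.npz',f=w[0],K=w[1],R=w[2],t=w[3])
s=cam('side');np.savez('s8.npz',f=s[0],K=s[1],R=s[2],t=s[3])
q=proj([[548.2,25.2,130],[548.2,25.2,175],[548.2,25.2,210],[548.2,25.2,120]],*s[1:]);print(q,proj([[548.2,25.2,130],[548.2,25.2,120]],*w[1:]))
a=cv2.resize(w[0][150:225,215:295],None,fx=7,fy=7,interpolation=0)
x,y=q[0].astype(int);b=cv2.resize(s[0][y-50:y+25,x-18:x+17],None,fx=7,fy=7,interpolation=0);print('side crop origin',x-18,y-50)
save('c8.png',np.hstack([a,b])[:, :800]);print(np.hstack([a,b]).shape)
```

```text
t 12.25 q [-0.091  0.14  -0.196  1.234  0.047  1.496] p [549.1  28.6 231.6] yaw 89.08 tilt z [ 0.005   0.047  -0.9989] open 0.2789759512089059 F [-0.5 -0.5 -0.3]
[[251.51757551 168.73204847]
 [251.29495745 150.83195285]
 [251.11345653 136.23797048]
 [251.56548979 172.58470164]] [[251.4179955  203.66878981]
 [251.45138392 200.13601043]]
side crop origin 233 118
(525, 805, 3)
```

View pics/c8.png

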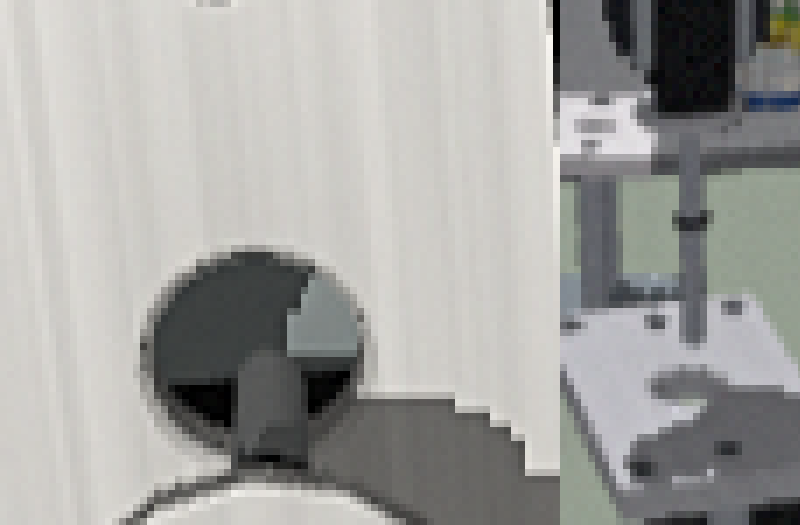

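The left crop shows the stem entering over the hole, with hole centre about (251.5,200.3) and stem centre about col 253.7, so it is roughly 2 px off sideways. The right crop shows the stem vertical, with the tip at about (252,167) and the ring at row 149.4, which puts the tip at z≈133. Now the correction, and an uprightness check from the cap.

Run:
```python
from h import *
d=np.load('w8.npz');f,K,R,t=[d[k] for k in('f','K','R','t')]
h=ray((251.5,200.3),K,R,t,120)[0];e=ray((253.7,200.0),K,R,t,133)[0]-[0,4,0]
g=cv2.cvtColor(f,cv2.COLOR_RGB2GRAY)
m=((g>115)&(np.ptp(f,axis=2)<25)).astype(np.uint8);n,l,st,ce=cv2.connectedComponentsWithStats(m[270:370,210:300],connectivity=4)
for i in range(1,n):
    if st[i,4]>300: print(st[i]+[210,270,0,0,0])
for r in range(284,352,4): print(r,*g[r,222:286:4])
print('hole',h,'tip',e,'tcp',status.observe()['ee_pos'])
print('cap',ray([(253,295),(253,343),(228,320),(280,320)],K,R,t,279)[:,:2])
# side view: tip x,y cross-check, rays at tip height & ring height
d=np.load('s8.npz');a=[d[k] for k in('K','R','t')];print('side tip',ray((252,167),*a,133),'ring',ray((251.8,149.4),*a,178))
```

```text
[236 333  53  33 972]
284 34 12 7 12 10 8 10 9 11 11 8 11 10 10 10 8
288 6 9 13 13 13 13 13 13 12 15 12 13 12 15 11 9
292 7 18 18 20 20 19 21 19 20 20 18 19 18 17 20 19
296 13 6 94 88 90 95 94 94 97 96 96 96 99 100 104 15
300 8 83 196 195 159 200 196 201 211 177 178 180 183 175 183 0
304 5 58 97 95 86 211 205 208 225 101 102 102 106 102 105 0
308 4 30 98 95 98 102 99 101 102 100 102 102 104 100 106 0
312 8 28 99 96 99 101 100 100 103 100 100 102 104 100 106 5
316 6 9 97 96 100 100 97 103 102 100 101 103 104 102 105 3
320 6 11 100 97 99 102 100 103 102 99 99 103 103 101 104 2
324 10 3 100 96 100 102 99 101 101 100 102 100 104 101 102 5
328 2 0 100 95 98 103 100 103 102 96 100 102 104 100 104 4
332 128 0 100 95 98 101 99 103 101 100 103 103 104 101 105 3
336 153 0 98 96 100 102 98 102 103 99 101 103 101 101 106 5
340 27 0 100 96 99 103 98 103 103 101 101 104 103 102 105 0
344 111 117 88 84 111 112 111 112 113 113 109 112 113 112 126 158
348 115 116 72 76 157 158 159 159 156 156 157 158 158 157 157 157
hole [548.23859828  25.05399078 120.        ] tip [550.12025252  25.20599492 133.        ] tcp [549.2505031   28.39692745 231.77374844]
cap [[549.41613114  37.65349838]
 [549.06885902  17.04223191]
 [540.05504976  27.34131748]
 [559.16516543  26.97708492]]
side tip [[549.82367725  27.87788995 133.        ]] ring [[549.53972674  26.09776326 178.        ]]
```

Run:
```python
from h import *
p=status.observe()['ee_pos'];print(delta([p[0]-1.8,p[1]-.3,231.8]),delta([p[0]-1.8,p[1]-.3,173.5]),p)
```

```text
[-0.007 -0.036 -0.001] [-0.061 -0.041  1.164] [549.2505031   28.39692745 231.77374844]
```

Call:
apply_moves --commands '[{"tx": -0.007,"ty": -0.036,"tz": 0,"roll": 0,"gripper": 10},{"tx": -0.007,"ty": -0.036,"tz": 0,"roll": 0,"gripper": 10},{"tx": -0.018,"ty": -0.037,"tz": 0.2,"roll": 0,"gripper": 10},{"tx": -0.028,"ty": -0.038,"tz": 0.4,"roll": 0,"gripper": 10},{"tx": -0.038,"ty": -0.039,"tz": 0.6,"roll": 0,"gripper": 10},{"tx": -0.048,"ty": -0.04,"tz": 0.8,"roll": 0,"gripper": 10},{"tx": -0.048,"ty": -0.04,"tz": 0.9,"roll": 0,"gripper": 10},{"tx": -0.048,"ty": -0.04,"tz": 0.9,"roll": 0,"gripper": 10},{"tx": -0.048,"ty": -0.04,"tz": 0.9,"roll": 0,"gripper": 10}]'

```text
time: 13.25
ee_pos: [546.9, 28.1, 185.9]
eef_rot: [0.713, 0.701, 0.018, -0.015]
contact_force: [0.5, 0.4, -0.8]
opening: 0.276
gripper_force: 58.9
```

Run:
```python
from h import *
rep();p=status.observe()['ee_pos']
w=cam('wrist');np.savez('w9.npz',f=w[0],K=w[1],R=w[2],t=w[3])
s=cam('side');np.savez('s9.npz',f=s[0],K=s[1],R=s[2],t=s[3])
print(proj([[548.2,25,120],[548.2,25,130]],*s[1:]),proj([[548.2,25,120],[548.2,38,120],[548.2,12,120]],*w[1:]))
g=cv2.cvtColor(s[0],cv2.COLOR_RGB2GRAY)
print('side cols 240..263')
for r in range(150,184): print(r,*g[r,240:264])
g=cv2.cvtColor(w[0],cv2.COLOR_RGB2GRAY)
print('wrist cols 228..275')
for r in range(195,236,2): print(r,*g[r,228:276])
```

```text
t 13.25 q [-0.092  0.166 -0.264  1.141  0.047  1.495] p [546.9  28.1 185.9] yaw 89.05 tilt z [ 0.0039  0.0471 -0.9989] open 0.2755501032277423 F [ 0.5  0.4 -0.8]
[[251.58002256 172.62349203]
 [251.53218247 168.77030305]] [[254.54868084 218.3146376 ]
 [254.25226884 200.80445802]
 [254.83593362 235.28374677]]
side cols 240..263
150 95 131 157 175 193 112 34 18 11 20 21 19 17 14 20 8 44 115 141 156 155 154 155 155
151 93 114 159 182 142 81 24 9 18 17 16 17 12 15 9 13 38 92 118 153 158 155 154 154
152 92 113 155 128 102 88 32 9 13 14 13 16 17 16 11 23 39 92 109 155 156 155 152 154
153 93 114 157 101 94 98 60 29 37 41 39 53 51 57 56 71 89 97 110 154 154 157 154 154
154 92 116 155 123 104 103 101 100 95 97 100 92 101 103 103 101 98 101 129 154 157 154 157 156
155 95 116 158 152 135 110 105 110 110 114 111 113 113 110 109 111 123 128 152 157 153 156 155 155
156 95 117 159 161 155 149 143 138 122 104 109 108 114 129 127 146 155 154 157 155 154 153 156 153
157 96 109 140 147 144 145 171 151 140 107 104 100 107 135 153 158 158 156 159 154 154 155 158 156
158 95 81 94 135 139 143 149 139 141 10
[... 5262 characters left out ...]
 201 201 201 196 199 204 205 205 204 202 200 200 198 195 195 199 202 200 200 201 204 202 204 201 200 196 192 190 196 199 205 211 208
229 37 114 199 216 205 208 213 217 197 198 196 195 196 194 194 194 194 192 190 192 197 198 198 200 196 193 194 192 188 190 191 193 194 196 195 196 198 197 193 193 188 188 185 187 213 210 205 207
231 203 207 201 211 171 59 69 0 0 0 0 0 0 0 0 0 0 0 0 0 0 0 0 0 0 0 0 0 0 0 0 0 0 0 0 0 0 0 0 0 0 0 0 0 0 10 113 176
233 195 199 209 209 0 0 10 9 9 8 9 9 10 9 8 8 10 8 10 11 11 7 9 10 11 11 12 8 8 9 7 10 8 10 9 10 10 9 8 6 11 12 8 10 8 6 0 62
235 195 203 223 31 0 9 8 8 12 11 8 9 9 8 12 10 9 8 10 11 8 12 12 10 10 14 6 12 11 11 12 9 11 8 10 13 7 11 11 11 8 10 10 7 6 5 3 0
```

Side view puts the ring at z≈132.8 (expected 132.4) and the stem within about 1 mm of the hole axis. Now the last step down with a 0.6 mm x correction.

Run:
```python
from h import *
p=status.observe()['ee_pos'];print(p,delta([547.5,28.1,173.4]))
```

```text
[547.31037256  28.06417322 186.47715096] [-0.012  0.003  0.261]
```

Call:
apply_moves --commands '[{"tx": -0.004,"ty": 0.008,"tz": 0.06,"roll": 0,"gripper": 10},{"tx": -0.008,"ty": 0.008,"tz": 0.14,"roll": 0,"gripper": 10},{"tx": -0.012,"ty": 0.008,"tz": 0.21,"roll": 0,"gripper": 10},{"tx": -0.012,"ty": 0.008,"tz": 0.256,"roll": 0,"gripper": 10},{"tx": -0.012,"ty": 0.008,"tz": 0.256,"roll": 0,"gripper": 10},{"tx": -0.012,"ty": 0.008,"tz": 0.256,"roll": 0,"gripper": 10},{"tx": -0.012,"ty": 0.008,"tz": 0.256,"roll": 0,"gripper": 10},{"tx": -0.012,"ty": 0.008,"tz": 0.256,"roll": 0,"gripper": 10}]'

```text
time: 14.15
ee_pos: [547.4, 28.1, 173.3]
eef_rot: [0.713, 0.701, 0.018, -0.015]
contact_force: [-0.4, 0.1, -1.4]
opening: 0.272
gripper_force: 58.9
```

Run:
```python
from h import *
P=[]
for i in range(6):
    s=cam('side');P.append(status.observe()['ee_pos'])
print(np.mean(P,0),np.std(P,0));rep()
print(proj([[548.2,25,120]],*s[1:]))
g=cv2.cvtColor(s[0],cv2.COLOR_RGB2GRAY)
for r in range(162,180): print(r,*g[r,243:260])
w=cam('wrist');print(proj([[548.2,25,120]],*w[1:]));g=cv2.cvtColor(w[0],cv2.COLOR_RGB2GRAY)
for r in range(206,226,2): print(r,*g[r,232:280])
```

```text
[547.34619246  28.08085993 173.22646017] [0.0267384  0.01059319 0.03288242]
t 14.45 q [-0.092  0.176 -0.28   1.114  0.047  1.496] p [547.3  28.1 173.2] yaw 89.05 tilt z [ 0.0042  0.047  -0.9989] open 0.27219549600791115 F [-0.9 -0.1 -1.5]
[[251.58002256 172.62349203]]
162 185 189 182 162 184 188 143 104 102 117 183 191 184 142 109 108 180
163 198 192 126 92 110 169 143 103 99 121 192 197 193 186 179 178 191
164 193 192 142 79 86 184 144 103 96 120 190 194 189 188 191 188 191
165 193 191 186 175 177 194 145 100 95 118 192 193 190 190 188 187 187
166 190 193 190 190 191 192 143 101 94 104 191 193 190 190 190 187 188
167 191 191 192 190 191 195 143 103 96 101 190 192 191 190 189 187 190
168 190 190 191 191 191 191 143 101 95 107 193 195 193 192 190 190 187
169 189 188 193 192 192 194 142 105 99 107 193 197 193 191 192 194 191
170 187 190 192 193 180 181 129 102 100 104 139 184 175 135 189 194 192
171 189 191 190 167 144 141 88 100 104 100 82 127 121 100 122 125 128
172 192 188 165 128 105 98 45 77 71 62 47 103 103 92 95 92 95
173 194 192 166 104 94 98 44 39 34 32 56 102 102 94 88 92 94

[... 1445 characters left out ...]
149 133 98 49 57 58 51 62 97 67 85 82 94 92 90 119 126 123 123 96 93 93 90 81 72 71 71 72 72 86 91 67 63 59 61 60 60 67 79 81 95 99 103 102 102 99
220 202 173 132 132 53 75 87 98 97 97 96 142 140 163 189 202 234 225 220 221 221 223 224 207 207 210 195 202 185 185 187 172 159 111 80 74 69 65 61 59 67 84 82 99 104 104 102 99
222 200 148 125 70 74 148 163 173 207 203 225 218 208 200 193 199 201 204 205 202 203 199 199 197 193 193 196 199 199 201 200 201 208 216 209 176 143 98 64 66 50 80 80 93 102 105 102 99
224 144 75 84 147 226 217 206 201 199 199 199 200 196 197 194 198 202 204 202 203 202 199 198 196 194 193 196 200 200 199 200 200 201 201 201 198 201 206 180 150 118 70 63 73 93 106 105 102
```

The ring sits at row 172.65, against 172.62 expected for the plate top. The stem is centred, the arm is still, and forces are low, so I'm handing in.

```bash
python3 -c "
from h import *
print(order.sign_off())"
```

```text
the job is handed in; nothing more can be done
None
```

I pressed the button fully down and released it, and the probe is held upright and still in the guide hole with its ring level with the plate top and centred to about 1 mm. The arm stayed clear of the small items, joint 6 briefly reached its range limit (3.141 read against 3.14), and the job is handed in.

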